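# Knock the taper arbor home in the bench socket

### The job

Take the steel taper arbor (the one with the widest collar) out of the wooden rack, stand it lightly in the taper socket and let go. With the turned wooden knocker, tap its head down in light, separate blows until it sinks no further (it stops on a stop hidden in the bore, with the collar still a little clear of the socket), then lift off and give one last firm tap to lock it, never a hard blow. Stand the knocker upright on the bench clear of the socket, and leave everything else where it is.

Things in the scene. Friction and masses are not known exactly. Their poses are not given: they have to be found in the camera images.
- arbor_head (a point): Middle of the round head of the bright steel arbor (about 220 g): head 24 mm in diameter, 45 mm long, flat on top. The point lies 22.5 mm above the collar's top face, 22.5 mm below the flat top, 75.5 mm above the shank's tip; z up the axis. Grip the head here or a little higher. At the start it hangs in a hole of the rack, collar resting on the rack's top.
- arbor_seat (a point): Centre of the underside of the arbor's collar (collar 36 mm in diameter, 8 mm thick), 30.5 mm below the middle of the head; z up the arbor's axis.
- arbor: The whole arbor, 98 mm long: tapered shank 45 mm long (14 mm diameter at the tip, 22 mm under the collar), collar, head. Origin at the centre of the shank's tip, z up the axis.
- socket: Taper socket fixed upright on the bench: green round foot 100 mm in diameter, 12 mm high, steel barrel 60 mm in diameter, up to 60 mm above the bench; origin under its centre. Four sprung jaws inside form a tapered bore, about 18 mm wide at their top, 3 mm below the 27 mm mouth.
- socket_mouth (a point): Centre of the barrel's flat top face, on the bore's axis. Set in lightly (4 N or so), the arbor stands in the jaws by itself, collar 16 to 23 mm above this face. Blows drive it on against jaw friction, some 5 N at first, up to 16 N deep down; it stays where driven. It is home on the stop hidden in the bore, set differently each time: collar 1 to 13 mm above this face. There resistance turns hard.
- rack: Dark wooden tool rack, fixed, 56 mm (x) by 160 mm (y) by 60 mm high; origin under its centre. Three 26 mm holes at -52, 0, 52 mm along its y hold the arbor, a brass pin arbor and a reamer, in any order, up to 61 mm above its top. Close the fingers along the rack's x axis to clear the neighbours.
- knocker_center (a point): Turned pale wooden knocker standing upright on the bench, about 200 g, 90 mm tall: foot 38 mm in diameter for the lowest 22 mm, then a round grip 30 mm in diameter from 28 to 78 mm up. The point is on its axis 45 mm above the underside; z up. Grip here or a little higher and tap straight down with the flat underside.
- knocker: The same knocker; origin at the centre of its flat underside, the striking face. Light taps are 5 to 15 N; the last firm tap, once the arbor is home, wants some 18 to 24 N; over 30 N is a hard blow.
- pin_arbor: Thin brass pin arbor in the rack, to be left there.
- reamer: Reamer with turned wooden handle in the rack, to be left there.
- plane: Small brass thumb plane on the bench, 70 mm long, 40 mm high, to be left alone.
- screwdriver: Screwdriver lying on the bench, 160 mm long, to be left alone.
- glue: Jar, 54 mm in diameter, 75 mm high, to be left alone.
- frog: Black bow frog, 46 mm long, 20 mm high, to be left alone.
- ferrules: White bowl, 64 mm wide, 30 mm high, to be left alone.
Mind the look-alikes: they are no part of the job. Leave any pink look-alike of the knocker alone. Leave any pink look-alike of the arbor alone.

How it is judged (in metres and radians):
On the way, in this order (a step that is already met when the one before it is completed fails the run):
1. the arbor stands upright in the socket, let go, its collar 14.5 to 26 mm above the socket's face (horizontal distance between arbor_seat and socket_mouth below 0.003 m and angle between arbor_seat's own z axis and vertical below 0.06 rad and z of arbor_seat in the frame of socket_mouth between 0.0145 and 0.026 m and contact force between the fingers and arbor below 0.05 N), for 0.2 s.
2. a first blow of the knocker on the arbor (over 3 N) (contact force between knocker and arbor above 3 N).
3. the knocker is lifted off the arbor's head (contact force between knocker and arbor below 0.01 N), for 0.1 s.
4. a last firm tap of the knocker (over 16 N) with the arbor home on the hidden stop (within 1.5 mm) (horizontal distance between arbor_seat and socket_mouth below 0.003 m and angle between arbor_seat's own z axis and vertical below 0.06 rad and z of arbor in the frame of stop_pad below 0.0015 m and contact force between knocker and arbor above 16 N).
At the end, for the whole second after the job is handed in: The arbor is in the socket with the shank's tip within 1.5 mm of the hidden stop, within 3 mm of the axis and 0.06 rad of upright, at rest; the knocker stands upright (0.1 rad) on the bench, its centre 40 to 50 mm high and more than 70 mm from the socket's axis, at rest (horizontal distance between arbor_seat and socket_mouth below 0.003 m and angle between arbor_seat's own z axis and vertical below 0.06 rad and z of arbor in the frame of stop_pad below 0.0015 m and linear speed of each of arbor, knocker below 0.02 m/s and angle between knocker_center's own z axis and vertical below 0.1 rad and height (world z) of knocker_center between 0.04 and 0.05 m and horizontal distance between knocker_center and socket_mouth above 0.07 m); the robot touches nothing.
It fails at once if a hard blow: the knocker strikes the arbor with over 30 N (contact force between knocker and arbor above 30 N).
It fails at once if one of the other things is shifted by more than 30 mm (distance of any of pin_arbor, reamer, plane, screwdriver, glue, frog, ferrules from where it was at the start of the episode above 0.03 m).
It also fails if it takes over 72 s, if anything falls off the work surface, if the arm or the gripper's body presses on something with over 40 N, if the wrist force passes 120 N, or if a joint passes its speed limit or range.

### The arm

A 6-joint arm with a two-finger parallel gripper is mounted at the origin on the work surface. World frame = base frame: x ahead of the robot, y to its left, z up, the work surface at z = 0. Lengths are in m, angles in degrees, forces in N, time in s.
With the tool pointing down it reaches from about 0.375 to 0.975 m from the base axis. Payload 3.8 kg.
Tool frame: the origin (TCP) lies at the centre of the arm's flange, where the gripper is bolted on; the fingertips stand 166 mm ahead of it and the grasp point (between the pads) lies 147 mm ahead of it; z points along the fingers, y is the line along which they close (so a half turn about z gives the same grasp; the last joint's range is limited). The gripper opens to 88 mm and grips with 3 to 60 N. Pads are 18 mm wide; open, the fingers measure 123 mm over their backs; the gripper's body (75 mm by 187 mm) begins 45 mm behind the grasp point.
Start: joints at [-67.03, 15.12, 91.902, -0, 72.978, -2.114], TCP at [0.286, -0.611, 0.405] pointing down, gripper open.
Joint ranges: [-150.88, 150.88], [-54.13, 125.18], [17.81, 147.31], [-75.09, 255.09], [0, 152.58], [-146.25, 146.25]. Speed limits (degrees/s): [147.25, 147.25, 180, 180, 180, 180].

### API

Orientations are given as [roll, pitch, yaw] about the fixed x, y, z axes, in that order (R = Rz(yaw) Ry(pitch) Rx(roll)).
In Python, from cell import env gives the robot as it stands. The module is installed in compiled form; this text tells all that it offers.
- The arm moves only by the shell command python3 -m handwheel 'ROWS'. ROWS is JSON, a list of rows, each a list of 7 numbers: the opening, from -1 (shut) to 1 (fully open), so that 0 is half open, then the shift along the world's x, y, z in mm, then the turn, a rotation vector about the world's x, y, z in rad. A call has 1 to 20 rows; each row is the pose to reach, as a shift and turn from the pose commanded when the call began; what a row does not reach only later rows make up. A row lasts 1/10 s, in which the tool goes at most 50 mm and 8.59 degrees, less where a joint would pass 70% of its speed; a pose out of reach is approached as far as the arm can. A call with a gripper value outside its range is refused whole. The fingers move at their own pace and stop on an object; the grip force is fixed at half the most. Time passes only in rows, so rows that repeat a pose let the fingers close. It gives the time, the measured TCP pose, the force, the opening and the grip force at its end, in the units of the state.
- env.read_state(): the state, without advancing time (a new reading comes with each control period).
- env.snapshot(name): name is "scene" or "top"; returns (picture, depth): 480x640x3 uint8, red, green, blue; 480x640 float32, m along the optical axis (not along the pixel's ray), 0 where there is no reading.
- env.get_calibration(name): a dict with "fx", "fy", "cx", "cy" (pixels), "world_to_cam" (4x4, takes a point from world to camera coordinates). Camera axes: x right, y up, looking along -z (the intrinsics and any distortion apply to the point x, -y, -z); pixel columns grow to the right and rows downward; lengths in m; the calibration is good to about 2 mm. A picture is of the moment at which its call begins. get_calibration takes no time and is no camera call.
- env.hand_in(): hands the job in; it is judged then, once.
The state is a dict: "time_s": time; "q": joint angles; "dq": joint speeds; "tau": joint torques, N m; "tcp_pos": TCP position; "tool_rot": TCP orientation; "contact_force": force on the tool from outside, world axes, zero at the start; "torque": the same for the moment, N m; "finger_gap": opening from 0.0 (shut) to 1.0 (fully open); "gripper_force": force on a finger pad.
Only numpy, scipy, OpenCV 4.12 (cv2) and the standard library are available. Lean on these libraries where they do the work, as an engineer would, in place of code of your own. Each camera call takes 0.05 s, during which the arm holds its last target. There are 200 camera calls.

## Working session

There is one attempt and no reset: what is moved stays moved. The work goes in short steps, Python scripts to look and compute and a shell command to move; the robot and the scene stay as the last step left them, time stands still between calls to the robot, and variables do not carry over. Pictures are saved under pics/ and viewed, at most 10 in all, crops included, and the job is handed in when it is done.

```bash
mkdir -p pics; cat > h.py <<'E'
import numpy as np, cv2
from cell import env
def snap(n):
    p,d=env.snapshot(n); return p,d,env.get_calibration(n)
def world(d,c,us,vs):
    us=np.asarray(us,float);vs=np.asarray(vs,float)
    z=d[vs.astype(int),us.astype(int)]
    P=np.stack([(us-c['cx'])/c['fx']*z,-(vs-c['cy'])/c['fy']*z,-z,np.ones_like(z)],-1)
    return (P@np.linalg.inv(np.array(c['world_to_cam'])).T)[...,:3]
def cloud(d,c):
    v,u=np.mgrid[0:480,0:640]; return world(d,c,u,v)
def save(n,p,crop=None,s=1):
    if crop: x0,y0,x1,y1=crop; p=p[y0:y1,x0:x1]
    cv2.imwrite('pics/'+n,cv2.resize(p[...,::-1],None,fx=s,fy=s,interpolation=cv2.INTER_CUBIC))
E
python3 - <<'E'
from h import *
for n in('top','scene'):
    p,d,c=snap(n); save(n+'0.png',p); np.savez(''+n+'0.npz',p=p,d=d)
    print(n,c.keys(),c['fx'],np.round(np.linalg.inv(np.array(c['world_to_cam'])),3).tolist())
print(env.read_state())
E
```

```text
top dict_keys(['fx', 'fy', 'cx', 'cy', 'world_to_cam']) 511.6432699827584 [[-0.013, 0.993, -0.118, 0.429], [-1.0, -0.01, 0.02, 0.044], [0.018, 0.118, 0.993, 1.05], [0.0, 0.0, 0.0, 1.0]]
scene dict_keys(['fx', 'fy', 'cx', 'cy', 'world_to_cam']) 567.5547531293856 [[-0.174, -0.802, 0.572, 1.06], [0.985, -0.144, 0.097, 0.13], [0.004, 0.58, 0.815, 0.791], [0.0, 0.0, 0.0, 1.0]]
{'time_s': 0.1, 'q': array([-6.70320331e+01,  1.51620145e+01,  9.19721115e+01, -9.57604681e-04,
        7.29771257e+01, -2.11427267e+00]), 'dq': array([-0.03051547, -0.16095907, -0.21565682,  0.11138827, -0.00235831,
        0.01384446]), 'tau': array([ 1.99041115e-04, -5.03617501e+01, -3.58071542e+01,  7.30083813e-02,
        2.32870382e-02, -6.72741658e-05]), 'tcp_pos': array([ 0.2860203 , -0.61106679,  0.40355787]), 'tool_rot': array([-1.79888790e+02, -3.18988483e-03,  2.50825177e+01]), 'contact_force': array([ 0.36205985, -0.02835257, -0.17174019]), 'torque': array([ 0.01551329,  0.03370002, -0.01721619]), 'gripper_force': 0.0, 'finger_gap': 0.9970629612763902}
```

View pics/top0.png

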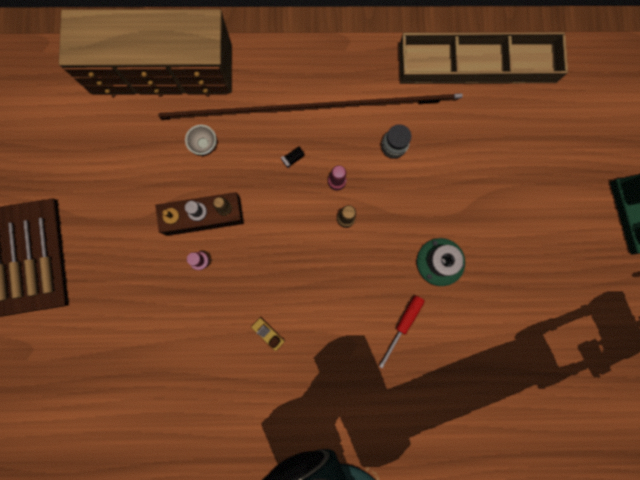

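View pics/scene0.png

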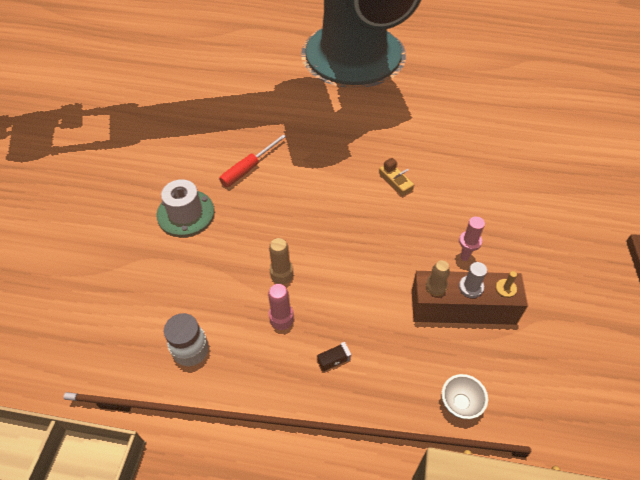

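The top view shows the rack at about (199,213). The steel arbor is in its middle hole at (193,208), with the brass pin at (171,215) and the reamer at (220,205). Knocker candidates are the pale wooden one at (346,215) and the pink one at (338,177); arbor candidates are the steel one at (193,208) and the pink one at (197,260). The steel and pale wood ones fit the description. The socket mouth is at (447,260). Next I'll confirm these in a crop and measure.

```bash
python3 - <<'E'
from h import *
Z=np.load('scene0.npz'); save('crop.png',Z['p'],(240,190,540,340),2.6)
for n in('top','scene'):
    Z=np.load(n+'0.npz'); c=env.get_calibration(n); W=cloud(Z['d'],c); h=cv2.cvtColor(Z['p'],cv2.COLOR_RGB2HSV)
    ok=Z['d']>0
    def circ(m,lab):
        q=W[m&ok].astype(np.float32)
        if len(q)<5: print(n,lab,'few',len(q));return
        (x,y),r=cv2.minEnclosingCircle(q[:,:2].copy()); print(n,lab,len(q),'circ',np.round([x,y,r],4),'mean',np.round(q.mean(0),4))
    def near(x,y,r): return np.hypot(W[...,0]-x,W[...,1]-y)<r
    z=W[...,2]
    ref={'top':dict(k=(346,215),s=(447,260),a=(193,208),r=(199,213)),'scene':dict(k=(280,245),s=(181,190),a=(478,270),r=(460,283))}[n]
    def at(k): u,v=ref[k]; return W[v,u]
    k=at('k');s=at('s');a=at('a');print(n,k,s,a)
    circ(near(k[0],k[1],.03)&(z>.084)&(z<.1),'knock top')
    circ(near(s[0],s[1],.05)&(z>.055)&(z<.066),'sock top')
    circ(near(s[0],s[1],.07)&(z>.008)&(z<.018),'foot')
    circ(near(a[0],a[1],.022)&(z>.107)&(z<.125),'arb head top')
    circ(near(a[0],a[1],.025)&(z>.063)&(z<.075),'collar')
    q=W[near(a[0],a[1],.12)&(z>.054)&(z<.064)&ok].astype(np.float32)
    print('rack',cv2.minAreaRect(q[:,:2].copy()))
E
```

```text
top [ 0.58663345 -0.02349524  0.08584306] [ 0.50230452 -0.22823367  0.03143809] [0.5981574 0.2615545 0.1121391]
top knock top 135 circ [ 0.592  -0.0279  0.0133] mean [ 0.5921 -0.0273  0.0877]
top sock top 612 circ [ 0.5015 -0.2207  0.0303] mean [ 0.5014 -0.2204  0.0589]
top foot 853 circ [ 0.501  -0.2204  0.0496] mean [ 0.4988 -0.2128  0.0113]
top arb head top 135 circ [0.6004 0.2658 0.0122] mean [0.6001 0.2657 0.1118]
top collar 122 circ [0.5968 0.2634 0.0215] mean [0.5963 0.2607 0.0672]
rack ((0.5609868764877319, 0.26025527715682983), (0.13749462366104126, 0.16072295606136322), 8.52706241607666)
scene [ 0.59264897 -0.0258103   0.08665899] [ 0.49146897 -0.22246016  0.05563157] [0.60314324 0.26424638 0.11388412]
scene knock top 210 circ [ 0.5933 -0.0292  0.0143] mean [ 0.5944 -0.0277  0.0882]
scene sock top 732 circ [ 0.5007 -0.2217  0.032 ] mean [ 0.5023 -0.2209  0.0597]
scene foot 1027 circ [ 0.5009 -0.2215  0.0503] mean [ 0.5158 -0.2129  0.012 ]
scene arb head top 221 circ [0.5999 0.2643 0.013 ] mean [0.6015 0.2646 0.1125]
scene collar 236 circ [0.6003 0.2617 0.0208] mean [0.6078 0.2629 0.0681]
rack ((0.5639574527740479, 0.259689062833786), (0.13182112574577332, 0.1607322245836258), 8.395947456359863)
```

View pics/crop.png

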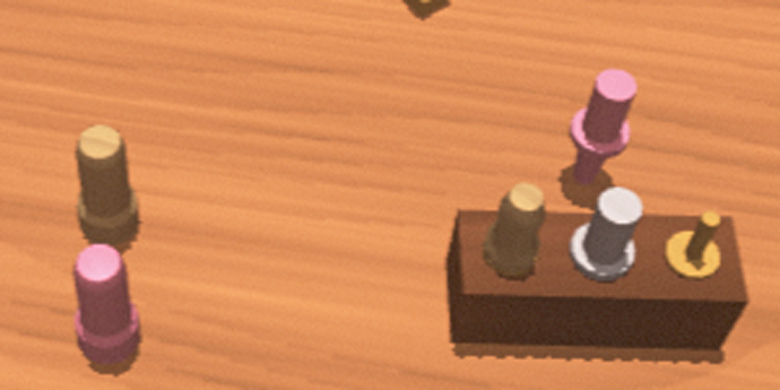

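The crop confirms it: the steel arbor sits in the middle hole with the wide bright collar, and the pale wooden knocker is at the left. The pink ones are the look-alikes. The rack's yaw is about 8.5°, so I'm moving above the arbor.

```bash
python3 -m handwheel '[[1,314,876,0,0,0,1.281],[1,314,876,0,0,0,1.281],[1,314,876,0,0,0,1.281],[1,314,876,0,0,0,1.281],[1,314,876,0,0,0,1.281],[1,314,876,0,0,0,1.281],[1,314,876,0,0,0,1.281],[1,314,876,0,0,0,1.281],[1,314,876,0,0,0,1.281],[1,314,876,0,0,0,1.281],[1,314,876,0,0,0,1.281],[1,314,876,0,0,0,1.281],[1,314,876,0,0,0,1.281],[1,314,876,0,0,0,1.281],[1,314,876,0,0,0,1.281],[1,314,876,0,0,0,1.281],[1,314,876,0,0,0,1.281],[1,314,876,0,0,0,1.281],[1,314,876,0,0,0,1.281],[1,314,876,0,0,0,1.281]]'
```

```text
time_s: 2.1
tcp_pos: [0.6006, 0.2684, 0.4035]
tool_rot: [-180.0, -0.1, 98.7]
contact_force: [-0.2, -0.6, -0.4]
finger_gap: 1.001
gripper_force: 0.0
```

```bash
python3 -m handwheel '[[0.3,0,0,-40,0,0,0],[0.3,0,0,-80,0,0,0],[0.3,0,0,-120,0,0,0],[0.3,0,0,-145,0,0,0],[0.3,0,0,-160,0,0,0],[0.3,0,0,-160,0,0,0],[-1,0,0,-160,0,0,0],[-1,0,0,-160,0,0,0],[-1,0,0,-160,0,0,0],[-1,0,0,-160,0,0,0],[-1,0,0,-160,0,0,0],[-1,0,0,-160,0,0,0]]'
```

```text
time_s: 3.3
tcp_pos: [0.6005, 0.2649, 0.246]
tool_rot: [179.9, -0.0, 98.5]
contact_force: [-1.9, -0.4, 5.5]
finger_gap: 0.257
gripper_force: 30.0
```

```bash
python3 -m handwheel '[[-1,0,0,20,0,0,0],[-1,0,0,50,0,0,0],[-1,0,0,90,0,0,0],[-1,0,0,120,0,0,0],[-1,-10,-49,130,0,0,0],[-1,-20,-98,130,0,0,0],[-1,-30,-147,130,0,0,0],[-1,-40,-196,130,0,0,0],[-1,-50,-245,130,0,0,0],[-1,-60,-294,130,0,0,0],[-1,-70,-343,130,0,0,0],[-1,-80,-392,130,0,0,0],[-1,-90,-435,130,0,0,0],[-1,-97,-470,130,0,0,0],[-1,-99,-485,130,0,0,0],[-1,-99,-485,130,0,0,0],[-1,-99,-485,130,0,0,0],[-1,-99,-485,130,0,0,0]]'; python3 - <<'E'
from h import *
s=env.read_state();print(s['tcp_pos'],s['tool_rot'],s['contact_force'])
for n in('top','scene'):
    p,d,c=snap(n); np.savez(n+'1.npz',p=p,d=d); W=cloud(d,c)
    M=np.array(c['world_to_cam'])
    def px(P):
        q=M@np.r_[P,1]; return c['cx']+c['fx']*q[0]/-q[2], c['cy']-c['fy']*q[1]/-q[2]
    u,v=px([.501,-.221,.12]); u=int(u);v=int(v)
    save(n+'1.png',p,(max(u-80,0),max(v-90,0),u+80,v+60),4); print(n,u,v)
E
```

```text
time_s: 5.1
tcp_pos: [0.5014, -0.2191, 0.3743]
tool_rot: [-180.0, -0.1, 98.6]
contact_force: [-0.9, -0.1, -2.2]
finger_gap: 0.259
gripper_force: 30.0
[ 0.50137825 -0.21908126  0.37430498] [-1.79975416e+02 -5.87755733e-02  9.85525408e+01] [-0.89610467 -0.13705698 -2.17543007]
top 455 257
scene 171 168
```

View pics/scene1.png

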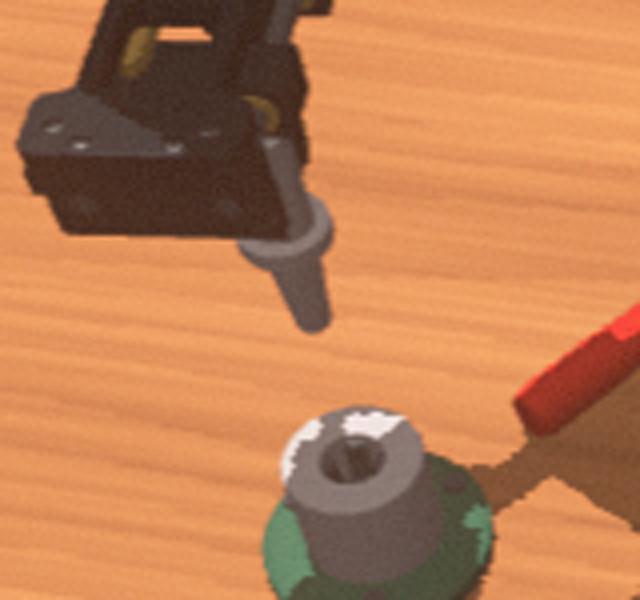

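The view shows the arbor gripped, tip at about crop (315,325), above the bore at crop (352,460). Next I'll measure its axis against the bore by fitting the cone, and compare with where the bore axis shows in the same camera.

```bash
cat > fit.py <<'E'
from h import *
from scipy.optimize import least_squares
def fit(n,x0,y0,tipz,zlo,zhi,prof,f=None):
    if f: Z=np.load(f);d=Z['d'];c=env.get_calibration(n)
    else: p,d,c=snap(n)
    W=cloud(d,c); q=W[(d>0)&(np.hypot(W[...,0]-x0,W[...,1]-y0)<.025)&(W[...,2]>zlo)&(W[...,2]<zhi)]
    def res(t):
        x,y,a,b=t; dz=q[:,2]-tipz
        return np.hypot(q[:,0]-x-a*dz,q[:,1]-y-b*dz)-prof(dz)
    r=least_squares(res,[x0,y0,0,0],loss='soft_l1',f_scale=.001)
    print(n,len(q),'tip xy',np.round(r.x[:2],4),'tilt',np.round(r.x[2:],3),'rms',np.sqrt(np.mean(res(r.x)**2)))
E
python3 - <<'E'
from fit import *
for n in('scene','top'):
  try: fit(n,.501,-.221,.143,.148,.184,lambda h:.007+.004*h/.045,n+'1.npz')
  except Exception as e: print(n,e)
# socket axis, barrel side + top edges, per camera
for n in('scene','top'):
    for k in '01':
        Z=np.load(n+k+'.npz');c=env.get_calibration(n);W=cloud(Z['d'],c)
        m=(np.hypot(W[...,0]-.501,W[...,1]+.221)<.04)&(Z['d']>0)
        q=W[m&(W[...,2]>.016)&(W[...,2]<.05)&(np.hypot(W[...,0]-.501,W[...,1]+.221)>.024)]
        if len(q)>50:
            r=least_squares(lambda t:np.hypot(q[:,0]-t[0],q[:,1]-t[1])-.03,[.501,-.221],loss='soft_l1',f_scale=.001); print(n,k,'barrel',len(q),r.x,np.abs(r.fun).mean())
        q=W[m&(W[...,2]>.056)&(W[...,2]<.064)]
        if len(q)>50:
            # annulus centre: robust via inner+outer radius penalty
            def g(t): r=np.hypot(q[:,0]-t[0],q[:,1]-t[1]); return np.r_[np.maximum(r-.03,0),np.maximum(.0135-r,0)]
            r=least_squares(g,[.501,-.221]); print(n,k,'annulus',len(q),r.x,r.cost, 'z',np.median(q[:,2]))
E
```

```text
scene 165 tip xy [ 0.5005 -0.2187] tilt [0.003 0.001] rms 0.0007785442830878196
top 3 tip xy [ 0.4989 -0.2194] tilt [-0.025  0.149] rms 8.08671399327528e-07
scene 0 barrel 460 [ 0.49956453 -0.22237024] 0.0008653997538946832
scene 0 annulus 697 [ 0.50104034 -0.22179396] 0.00013418754197676107 z 0.060013567916813226
scene 1 barrel 467 [ 0.49970919 -0.22238207] 0.0008464963809191347
scene 1 annulus 694 [ 0.50188119 -0.22116416] 0.0001278001606108378 z 0.05998845623572402
top 0 barrel 121 [ 0.50159237 -0.22131978] 0.0007604165356939176
top 0 annulus 580 [ 0.50120134 -0.21962237] 8.010558494642872e-05 z 0.05899922908239719
top 1 barrel 125 [ 0.50145082 -0.22136696] 0.000703721199498469
top 1 annulus 498 [ 0.50092192 -0.22190927] 5.276464614313018e-05 z 0.05890653361467296
```

```bash
python3 -m handwheel '[[-1,0,-3,-20,0,0,0],[-1,0,-3,-45,0,0,0],[-1,0,-3,-65,0,0,0],[-1,0,-3,-72,0,0,0],[-1,0,-3,-72,0,0,0],[-1,0,-3,-72,0,0,0]]'; python3 - <<'E'
from fit import *
s=env.read_state();print(s['tcp_pos'],s['contact_force'])
z=s['tcp_pos'][2]-.231
p,d,c=snap('scene');np.savez('scene2.npz',p=p,d=d)
fit('scene',.501,-.222,z,z+.006,z+.042,lambda h:.007+.004*h/.045,'scene2.npz')
W=cloud(d,c);q=W[(d>0)&(np.hypot(W[...,0]-.501,W[...,1]+.222)<.02)];print('tip z est',z,np.round(np.sort(q[q[:,2]>.062][:8,2]),4))
save('scene2.png',p,(120,110,260,230),5)
E
```

```text
time_s: 5.8
tcp_pos: [0.5017, -0.2231, 0.3036]
tool_rot: [179.9, 0.0, 98.5]
contact_force: [0.3, 0.0, -1.8]
finger_gap: 0.258
gripper_force: 30.0
[ 0.50173982 -0.22309964  0.30361933] [ 0.30242279  0.03468159 -1.84820377]
scene 128 tip xy [ 0.5013 -0.2233] tilt [-0.006  0.014] rms 0.0007397228375122102
tip z est 0.07261932533518231 [0.2712 0.2715 0.2717 0.2718 0.2721 0.2722 0.2744 0.2744]
```

View pics/scene2.png

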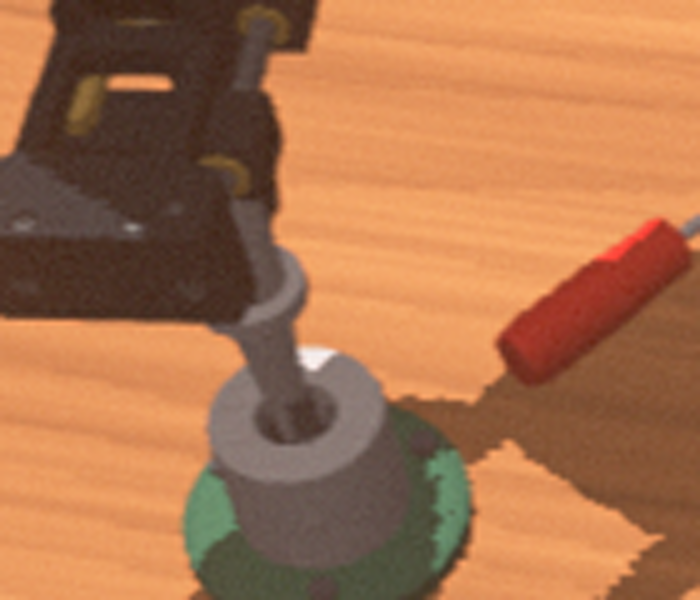

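The tip is centred over the bore, just above the mouth (crop 290,425). I'm making a small correction and descending gently.

```bash
python3 -m handwheel '[[-1,-0.8,1.2,-3,0,0,0],[-1,-0.8,1.2,-9,0,0,0],[-1,-0.8,1.2,-15,0,0,0],[-1,-0.8,1.2,-20,0,0,0],[-1,-0.8,1.2,-25,0,0,0],[-1,-0.8,1.2,-28,0,0,0],[-1,-0.8,1.2,-28,0,0,0],[-1,-0.8,1.2,-28,0,0,0]]'
```

```text
time_s: 6.65
tcp_pos: [0.5004, -0.2222, 0.2746]
tool_rot: [-180.0, -0.0, 98.5]
contact_force: [-0.1, -0.4, -2.0]
finger_gap: 0.259
gripper_force: 30.0
```

```bash
python3 -m handwheel '[[-1,0,0,-1.5,0,0,0],[-1,0,0,-3,0,0,0],[-1,0,0,-3,0,0,0],[-1,0,0,-3,0,0,0]]'
```

```text
time_s: 7.05
tcp_pos: [0.5003, -0.2221, 0.2717]
tool_rot: [-180.0, -0.0, 98.5]
contact_force: [0.3, -0.2, -2.7]
finger_gap: 0.256
gripper_force: 30.0
```

```bash
python3 -m handwheel '[[-1,0,0,-1,0,0,0],[-1,0,0,-2.5,0,0,0],[-1,0,0,-2.5,0,0,0],[-1,0,0,-2.5,0,0,0]]'
```

```text
time_s: 7.45
tcp_pos: [0.5003, -0.2222, 0.2692]
tool_rot: [-180.0, 0.0, 98.5]
contact_force: [0.2, -1.0, -2.4]
finger_gap: 0.258
gripper_force: 30.0
```

```bash
python3 -m handwheel '[[-1,0,0,-1,0,0,0],[-1,0,0,-2,0,0,0],[-1,0,0,-2,0,0,0],[-1,0,0,-2,0,0,0]]'
```

```text
time_s: 7.85
tcp_pos: [0.5004, -0.2222, 0.2672]
tool_rot: [180.0, 0.0, 98.5]
contact_force: [0.6, -1.3, -3.3]
finger_gap: 0.257
gripper_force: 30.0
```

```bash
python3 -m handwheel '[[-1,0,0,-1,0,0,0],[-1,0,0,-1.5,0,0,0],[-1,0,0,-1.5,0,0,0],[-1,0,0,-1.5,0,0,0]]'
```

```text
time_s: 8.25
tcp_pos: [0.5005, -0.2222, 0.2659]
tool_rot: [180.0, 0.0, 98.5]
contact_force: [0.9, -0.4, -1.2]
finger_gap: 0.257
gripper_force: 30.0
```

```bash
python3 -m handwheel '[[-1,0,0,-1,0,0,0],[-1,0,0,-1.5,0,0,0],[-1,0,0,-1.5,0,0,0],[-1,0,0,-1.5,0,0,0]]'; python3 - <<'E'
from h import *
p,d,c=snap('scene');W=cloud(d,c);z=W[...,2]
s=env.read_state();print(s['contact_force'])
q=W[(d>0)&(np.hypot(W[...,0]-.501,W[...,1]+.222)<.0195)&(z>.062)&(z<.13)]
print(np.histogram(q[:,2],bins=np.arange(.062,.122,.003)))
q=q[(np.hypot(q[:,0]-.501,q[:,1]+.222)>.0165)];print(np.percentile(q[:,2],[5,50,95]))
E
```

```text
time_s: 8.65
tcp_pos: [0.5006, -0.2223, 0.2648]
tool_rot: [180.0, 0.0, 98.5]
contact_force: [-0.2, -1.3, 4.8]
finger_gap: 0.257
gripper_force: 30.0
[-0.96201546 -0.12418773  4.50889059]
(array([20,  8, 11,  1,  0,  6, 20, 24, 59, 11,  5,  9, 12, 10,  6, 13,  8,
        8, 12]), array([0.062, 0.065, 0.068, 0.071, 0.074, 0.077, 0.08 , 0.083, 0.086,
       0.089, 0.092, 0.095, 0.098, 0.101, 0.104, 0.107, 0.11 , 0.113,
       0.116, 0.119]))
[0.07788    0.08506453 0.11552174]
```

The arbor seats with about 6 N and the collar is about 19 mm above the face. Releasing.

```bash
python3 -m handwheel '[[0,0,0,0.5,0,0,0],[0,0,0,0.5,0,0,0],[0,0,0,0.5,0,0,0],[0,0,0,0.5,0,0,0],[0,0,0,20,0,0,0],[0,0,0,60,0,0,0],[0,0,0,105,0,0,0],[0,0,0,140,0,0,0],[0,0,0,150,0,0,0],[0,0,0,150,0,0,0]]'; python3 - <<'E'
from fit import *
for n in('scene','top'):
    p,d,c=snap(n);np.savez(n+'3.npz',p=p,d=d);W=cloud(d,c);z=W[...,2]
    m=(d>0)&(np.hypot(W[...,0]-.501,W[...,1]+.222)<.022)
    q=W[m&(z>.123)&(z<.145)].astype(np.float32);print(n,len(q),cv2.minEnclosingCircle(q[:,:2].copy()) if len(q) else'',np.median(q[:,2]))
    fit(n,.501,-.222,.033,.09,.128,lambda h:.012+0*h,n+'3.npz')
# knocker
for n in('scene','top'):
    Z=np.load(n+'0.npz');c=env.get_calibration(n);W=cloud(Z['d'],c)
    q=W[(Z['d']>0)&(np.hypot(W[...,0]-.592,W[...,1]+.028)<.025)&(W[...,2]>.03)&(W[...,2]<.076)]
    r=least_squares(lambda t:np.hypot(q[:,0]-t[0],q[:,1]-t[1])-.015,[.592,-.028],loss='soft_l1',f_scale=.001); print(n,'knocker',len(q),r.x)
print(env.read_state()['contact_force'])
E
```

```text
time_s: 9.7
tcp_pos: [0.5008, -0.2224, 0.416]
tool_rot: [179.8, 0.1, 98.5]
contact_force: [0.3, 0.3, -0.5]
finger_gap: 0.5
gripper_force: 0.0
scene 194 ((0.5014013051986694, -0.2214599847793579), 0.01308466400951147) 0.13137037
scene 254 tip xy [ 0.5001 -0.2227] tilt [-0.004  0.007] rms 0.0010930201241514386
top 142 ((0.5010282397270203, -0.22067052125930786), 0.012094867415726185) 0.13040437
top 78 tip xy [ 0.5016 -0.2204] tilt [-0.003 -0.011] rms 0.0016564878918456155
scene knocker 302 [ 0.59175543 -0.02868665]
top knocker 63 [ 0.59360232 -0.02745324]
[ 0.65805989 -0.37266514  0.26876487]
```

The arbor stands upright (head top at about 0.131, collar about 18 mm above the face). Going for the knocker at (0.5925, -0.028), with the fingers closing roughly along y to clear the pink one.

```bash
python3 -m handwheel '[[1,20,40,0,0,0,-0.14],[1,40,85,0,0,0,-0.28],[1,60,130,0,0,0,-0.42],[1,80,170,0,0,0,-0.56],[1,91.5,194.5,-10,0,0,-0.7],[1,91.5,194.5,-30,0,0,-0.84],[1,91.5,194.5,-50,0,0,-0.98],[1,91.5,194.5,-70,0,0,-1.12],[1,91.5,194.5,-85,0,0,-1.26],[1,91.5,194.5,-95,0,0,-1.4],[1,91.5,194.5,-100,0,0,-1.44],[1,91.5,194.5,-100,0,0,-1.44],[1,91.5,194.5,-100,0,0,-1.44]]'
```

```text
time_s: 11.1
tcp_pos: [0.591, -0.0276, 0.312]
tool_rot: [-179.9, 0.2, 16.0]
contact_force: [-0.3, 0.4, -0.0]
finger_gap: 0.997
gripper_force: 0.0
```

```bash
python3 -m handwheel '[[1,1,0,-40,0,0,0],[1,1,0,-75,0,0,0],[1,1,0,-98,0,0,0],[1,1,0,-107,0,0,0],[1,1,0,-107,0,0,0],[-1,1,0,-107,0,0,0],[-1,1,0,-107,0,0,0],[-1,1,0,-107,0,0,0],[-1,1,0,-107,0,0,0],[-1,1,0,-107,0,0,0],[-1,1,0,-107,0,0,0],[-1,1,0,-107,0,0,0]]'
```

```text
time_s: 12.3
tcp_pos: [0.5928, -0.0276, 0.2073]
tool_rot: [180.0, -0.0, 16.0]
contact_force: [-0.6, -0.3, -0.3]
finger_gap: 0.39
gripper_force: 0.0
```

```bash
python3 -m handwheel '[[-1,0,0,0,0,0,0],[-1,0,0,0,0,0,0],[-1,0,0,0,0,0,0]]'
```

```text
time_s: 12.6
tcp_pos: [0.5929, -0.0276, 0.2072]
tool_rot: [-180.0, 0.0, 16.0]
contact_force: [0.1, 0.4, -0.4]
finger_gap: 0.331
gripper_force: 30.0
```

```bash
python3 -m handwheel '[[-1,0,0,30,0,0,0],[-1,0,0,75,0,0,0],[-1,0,0,120,0,0,0],[-1,0,0,155,0,0,0],[-1,-20,-42,170,0,0,0],[-1,-40,-85,170,0,0,0],[-1,-60,-127,170,0,0,0],[-1,-80,-168,170,0,0,0],[-1,-91.5,-194,165,0,0,0],[-1,-91.5,-194,150,0,0,0],[-1,-91.5,-194,145,0,0,0],[-1,-91.5,-194,145,0,0,0],[-1,-91.5,-194,145,0,0,0]]'; python3 - <<'E'
from h import *
s=env.read_state();print(s['tcp_pos'],s['contact_force'])
p,d,c=snap('scene');save('tap.png',p,(100,60,260,220),3.5);W=cloud(d,c);z=W[...,2]
from fit import fit;np.savez('scene4.npz',p=p,d=d)
fit('scene',.501,-.222,.145,.148,.164,lambda h:.019+0*h,'scene4.npz')
E
```

```text
time_s: 13.9
tcp_pos: [0.5018, -0.2206, 0.3518]
tool_rot: [-180.0, 0.0, 16.1]
contact_force: [0.6, 0.4, -1.7]
finger_gap: 0.326
gripper_force: 30.0
[ 0.5017813  -0.22060247  0.35180889] [ 0.55537709  0.4137559  -1.69232741]
scene 197 tip xy [ 0.5006 -0.2216] tilt [-0.003 -0.002] rms 0.0009164791734165525
```

View pics/tap.png

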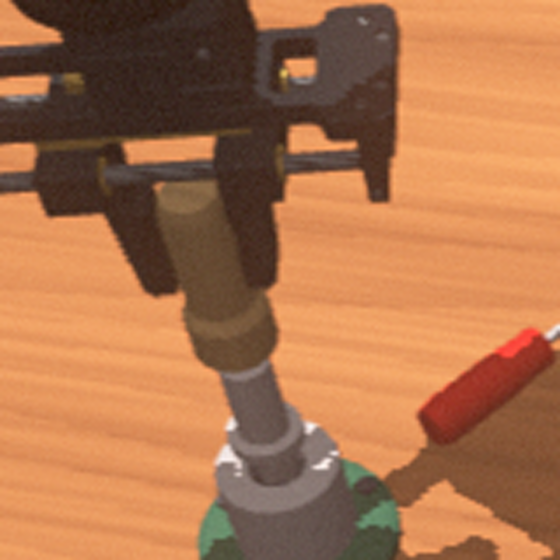

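The knocker is held upright, its foot (crop 232,340) centred over the arbor head (crop 250,375). Approaching gently for the first tap.

```bash
python3 -m handwheel '[[-1,-0.5,-0.5,-5,0,0,0],[-1,-0.5,-0.5,-9,0,0,0],[-1,-0.5,-0.5,-11,0,0,0],[-1,-0.5,-0.5,-12,0,0,0],[-1,-0.5,-0.5,-12,0,0,0]]'
```

```text
time_s: 14.45
tcp_pos: [0.5008, -0.2221, 0.34]
tool_rot: [-180.0, 0.0, 16.0]
contact_force: [-0.3, 0.1, -1.4]
finger_gap: 0.331
gripper_force: 30.0
```

```bash
python3 -m handwheel '[[-1,0,0,-0.5,0,0,0],[-1,0,0,-1,0,0,0],[-1,0,0,-1.5,0,0,0],[-1,0,0,-2,0,0,0],[-1,0,0,-2,0,0,0]]'
```

```text
time_s: 14.95
tcp_pos: [0.5011, -0.2223, 0.3389]
tool_rot: [180.0, -0.0, 16.0]
contact_force: [-0.9, -0.3, 2.2]
finger_gap: 0.33
gripper_force: 30.0
```

```bash
python3 -m handwheel '[[-1,0,0,3,0,0,0],[-1,0,0,3,0,0,0],[-1,0,0,3,0,0,0],[-1,0,0,1,0,0,0],[-1,0,0,-0.5,0,0,0],[-1,0,0,-1.5,0,0,0],[-1,0,0,-2.5,0,0,0],[-1,0,0,-2.5,0,0,0]]'
```

```text
time_s: 15.75
tcp_pos: [0.5013, -0.2223, 0.3369]
tool_rot: [179.9, -0.1, 16.0]
contact_force: [-0.7, 1.1, 4.6]
finger_gap: 0.331
gripper_force: 30.0
```

```bash
python3 -m handwheel '[[-1,0,0,3,0,0,0],[-1,0,0,4,0,0,0],[-1,0,0,3,0,0,0],[-1,0,0,1,0,0,0],[-1,0,0,-0.5,0,0,0],[-1,0,0,-1.5,0,0,0],[-1,0,0,-2.5,0,0,0],[-1,0,0,-2.5,0,0,0]]'
```

```text
time_s: 16.55
tcp_pos: [0.5014, -0.2223, 0.3347]
tool_rot: [179.9, -0.1, 16.0]
contact_force: [-1.7, 1.4, 6.3]
finger_gap: 0.328
gripper_force: 30.0
```

```bash
python3 -m handwheel '[[-1,0,0,3,0,0,0],[-1,0,0,5,0,0,0],[-1,0,0,3,0,0,0],[-1,0,0,1,0,0,0],[-1,0,0,-0.5,0,0,0],[-1,0,0,-1.5,0,0,0],[-1,0,0,-2.5,0,0,0],[-1,0,0,-2.5,0,0,0]]'
```

```text
time_s: 17.35
tcp_pos: [0.5014, -0.2223, 0.3323]
tool_rot: [179.9, -0.1, 16.0]
contact_force: [-1.7, 0.8, 7.6]
finger_gap: 0.329
gripper_force: 30.0
```

```bash
python3 -m handwheel '[[-1,0,0,3,0,0,0],[-1,0,0,5,0,0,0],[-1,0,0,3,0,0,0],[-1,0,0,1,0,0,0],[-1,0,0,-0.5,0,0,0],[-1,0,0,-1.5,0,0,0],[-1,0,0,-2,0,0,0],[-1,0,0,-2,0,0,0]]'
```

```text
time_s: 18.15
tcp_pos: [0.5014, -0.2223, 0.3305]
tool_rot: [179.9, -0.1, 16.0]
contact_force: [-1.5, 1.2, 9.0]
finger_gap: 0.329
gripper_force: 30.0
```

```bash
python3 -m handwheel '[[-1,0,0,3,0,0,0],[-1,0,0,5,0,0,0],[-1,0,0,3,0,0,0],[-1,0,0,1,0,0,0],[-1,0,0,-0.5,0,0,0],[-1,0,0,-1.5,0,0,0],[-1,0,0,-2,0,0,0],[-1,0,0,-2,0,0,0]]'
```

```text
time_s: 18.95
tcp_pos: [0.5015, -0.2223, 0.3287]
tool_rot: [179.9, -0.1, 16.0]
contact_force: [-0.9, 0.9, 9.4]
finger_gap: 0.327
gripper_force: 30.0
```

```bash
python3 -m handwheel '[[-1,0,0,3,0,0,0],[-1,0,0,5,0,0,0],[-1,0,0,3,0,0,0],[-1,0,0,1,0,0,0],[-1,0,0,-0.5,0,0,0],[-1,0,0,-1,0,0,0],[-1,0,0,-1.5,0,0,0],[-1,0,0,-1.5,0,0,0]]'
```

```text
time_s: 19.75
tcp_pos: [0.5015, -0.2223, 0.3273]
tool_rot: [179.9, -0.1, 16.0]
contact_force: [-0.6, 1.6, 10.5]
finger_gap: 0.331
gripper_force: 30.0
```

```bash
python3 -m handwheel '[[-1,0,0,3,0,0,0],[-1,0,0,5,0,0,0],[-1,0,0,3,0,0,0],[-1,0,0,1,0,0,0],[-1,0,0,-0.5,0,0,0],[-1,0,0,-1,0,0,0],[-1,0,0,-1.5,0,0,0],[-1,0,0,-1.5,0,0,0]]'
```

```text
time_s: 20.55
tcp_pos: [0.5016, -0.2224, 0.3259]
tool_rot: [179.9, -0.1, 16.0]
contact_force: [-2.1, 2.1, 11.1]
finger_gap: 0.333
gripper_force: 30.0
```

```bash
python3 -m handwheel '[[-1,0,0,3,0,0,0],[-1,0,0,5,0,0,0],[-1,0,0,3,0,0,0],[-1,0,0,1,0,0,0],[-1,0,0,-0.5,0,0,0],[-1,0,0,-1,0,0,0],[-1,0,0,-1.5,0,0,0],[-1,0,0,-1.5,0,0,0]]'
```

```text
time_s: 21.35
tcp_pos: [0.5016, -0.2223, 0.3245]
tool_rot: [179.9, -0.1, 16.0]
contact_force: [-2.1, 2.6, 12.3]
finger_gap: 0.333
gripper_force: 30.0
```

```bash
python3 -m handwheel '[[-1,0,0,3,0,0,0],[-1,0,0,5,0,0,0],[-1,0,0,3,0,0,0],[-1,0,0,1,0,0,0],[-1,0,0,-0.4,0,0,0],[-1,0,0,-0.8,0,0,0],[-1,0,0,-1.2,0,0,0],[-1,0,0,-1.2,0,0,0]]'
```

```text
time_s: 22.15
tcp_pos: [0.5016, -0.2224, 0.3235]
tool_rot: [179.9, -0.1, 16.0]
contact_force: [-2.8, 1.7, 13.4]
finger_gap: 0.327
gripper_force: 30.0
```

```bash
python3 -m handwheel '[[-1,0,0,3,0,0,0],[-1,0,0,5,0,0,0],[-1,0,0,3,0,0,0],[-1,0,0,1,0,0,0],[-1,0,0,-0.4,0,0,0],[-1,0,0,-0.7,0,0,0],[-1,0,0,-1,0,0,0],[-1,0,0,-1,0,0,0]]'
```

```text
time_s: 22.95
tcp_pos: [0.5016, -0.2224, 0.3224]
tool_rot: [179.9, -0.1, 16.0]
contact_force: [-2.3, 0.5, 11.7]
finger_gap: 0.329
gripper_force: 30.0
```

```bash
python3 -m handwheel '[[-1,0,0,3,0,0,0],[-1,0,0,5,0,0,0],[-1,0,0,3,0,0,0],[-1,0,0,1,0,0,0],[-1,0,0,-0.4,0,0,0],[-1,0,0,-0.7,0,0,0],[-1,0,0,-1,0,0,0],[-1,0,0,-1,0,0,0]]'; python3 - <<'E'
from h import *
p,d,c=snap('scene');save('tap2.png',p,(110,110,250,230),5)
E
```

```text
time_s: 23.75
tcp_pos: [0.5017, -0.2224, 0.3217]
tool_rot: [179.9, -0.1, 16.0]
contact_force: [-3.8, 2.6, 13.4]
finger_gap: 0.332
gripper_force: 30.0
```

View pics/tap2.png

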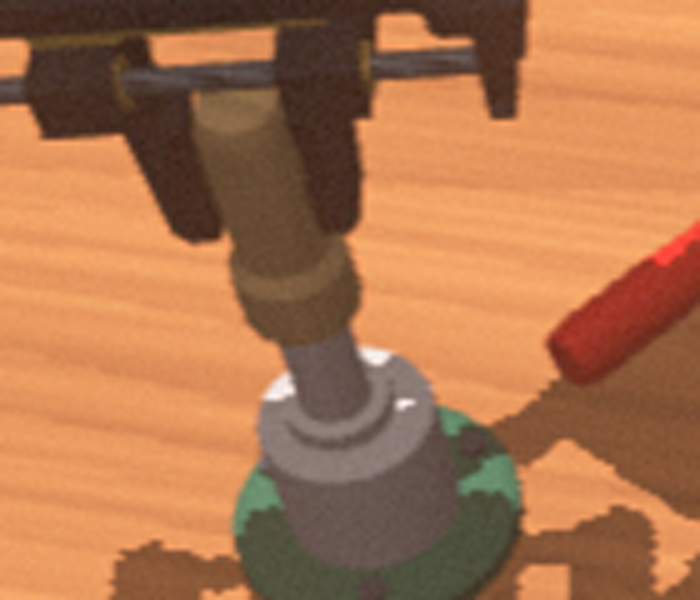

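The collar (crop 340,420) is still clear by a millimetre or two, with no visible slip. Continuing.

```bash
python3 -m handwheel '[[-1,0,0,3,0,0,0],[-1,0,0,5,0,0,0],[-1,0,0,3,0,0,0],[-1,0,0,1,0,0,0],[-1,0,0,-0.2,0,0,0],[-1,0,0,-0.5,0,0,0],[-1,0,0,-0.8,0,0,0],[-1,0,0,-0.8,0,0,0],[-1,0,0,-0.8,0,0,0]]'
```

```text
time_s: 24.7
tcp_pos: [0.5018, -0.2224, 0.3215]
tool_rot: [179.9, -0.2, 16.0]
contact_force: [-4.1, 2.2, 16.6]
finger_gap: 0.329
gripper_force: 30.0
```

Resistance has turned hard: only 0.2 mm of motion and the force is climbing. Now the lift-off and the firm tap.

```bash
python3 -m handwheel '[[-1,0,0,3,0,0,0],[-1,0,0,7,0,0,0],[-1,0,0,7,0,0,0],[-1,0,0,7,0,0,0],[-1,0,0,4,0,0,0],[-1,0,0,2,0,0,0],[-1,0,0,1,0,0,0],[-1,0,0,0,0,0,0],[-1,0,0,-0.3,0,0,0],[-1,0,0,-0.6,0,0,0],[-1,0,0,-0.6,0,0,0]]'
```

```text
time_s: 25.8
tcp_pos: [0.5019, -0.2224, 0.3214]
tool_rot: [179.9, -0.2, 16.0]
contact_force: [-3.8, 2.6, 16.8]
finger_gap: 0.333
gripper_force: 30.0
```

```bash
python3 -m handwheel '[[-1,0,0,3,0,0,0],[-1,0,0,7,0,0,0],[-1,0,0,7,0,0,0],[-1,0,0,7,0,0,0],[-1,0,0,4,0,0,0],[-1,0,0,2,0,0,0],[-1,0,0,1,0,0,0],[-1,0,0,0,0,0,0],[-1,0,0,-0.3,0,0,0],[-1,0,0,-0.5,0,0,0],[-1,0,0,-0.5,0,0,0]]'; python3 -c "
from h import *
for i in range(3): print(env.read_state()['contact_force'],env.read_state()['tcp_pos'][2]); env.snapshot('top')"
```

```text
time_s: 26.9
tcp_pos: [0.5021, -0.2225, 0.3213]
tool_rot: [179.9, -0.2, 16.0]
contact_force: [-3.7, 3.5, 19.5]
finger_gap: 0.327
gripper_force: 30.0
[-3.65026888  3.46828488 19.50651454] 0.32126122727328243
[-5.07094677  3.84557031 18.80372877] 0.3212908814664047
[-3.74404237  2.00725947 17.72404785] 0.3212909500039056
```

Firm tap of about 20 N with no further sinking: locked. Returning the knocker to its original spot.

```bash
python3 -m handwheel '[[-1,0,0,15,0,0,0],[-1,0,0,45,0,0,0],[-1,0,0,60,0,0,0],[-1,20,42,60,0,0,0],[-1,40,85,60,0,0,0],[-1,60,127,60,0,0,0],[-1,80,170,55,0,0,0],[-1,92,194.5,30,0,0,0],[-1,92,194.5,-10,0,0,0],[-1,92,194.5,-50,0,0,0],[-1,92,194.5,-80,0,0,0],[-1,92,194.5,-98,0,0,0],[-1,92,194.5,-104,0,0,0],[-1,92,194.5,-106,0,0,0],[-1,92,194.5,-106,0,0,0],[-1,92,194.5,-106,0,0,0]]'
```

```text
time_s: 28.65
tcp_pos: [0.5937, -0.0278, 0.2127]
tool_rot: [179.9, -0.1, 16.0]
contact_force: [-0.5, -0.4, -1.7]
finger_gap: 0.33
gripper_force: 30.0
```

```bash
python3 -m handwheel '[[-1,0,0,-1,0,0,0],[-1,0,0,-2,0,0,0],[-1,0,0,-3,0,0,0],[-1,0,0,-3,0,0,0]]'
```

```text
time_s: 29.05
tcp_pos: [0.5928, -0.0276, 0.2081]
tool_rot: [-180.0, -0.0, 16.0]
contact_force: [0.2, 1.1, -1.4]
finger_gap: 0.333
gripper_force: 30.0
```

```bash
python3 -m handwheel '[[-1,0,0,-0.5,0,0,0],[-1,0,0,-1,0,0,0],[-1,0,0,-1,0,0,0],[-1,0,0,-1,0,0,0]]'
```

```text
time_s: 29.45
tcp_pos: [0.5929, -0.0276, 0.2072]
tool_rot: [-180.0, -0.0, 16.0]
contact_force: [-1.2, 0.0, 0.4]
finger_gap: 0.33
gripper_force: 30.0
```

On the bench. Release, rise and check.

```bash
python3 -m handwheel '[[0.2,0,0,0,0,0,0],[0.6,0,0,0,0,0,0],[0.8,0,0,0,0,0,0],[0.8,0,0,0,0,0,0],[0.8,0,0,0,0,0,0],[0.8,0,0,25,0,0,0],[0.8,0,0,70,0,0,0],[0.8,0,0,115,0,0,0],[0.8,0,0,150,0,0,0],[0.8,0,0,150,0,0,0],[0.8,0,0,150,0,0,0]]'; python3 - <<'E'
from h import *
p,d,c=snap('scene');save('end.png',p)
W=cloud(d,c);z=W[...,2]
for n,x,y,lo,hi in(('knocker',.592,-.028,.08,.1),('head',.501,-.222,.1,.13)):
    q=W[(d>0)&(np.hypot(W[...,0]-x,W[...,1]-y)<.025)&(z>lo)&(z<hi)].astype(np.float32);print(n,len(q),cv2.minEnclosingCircle(q[:,:2].copy()),np.percentile(q[:,2],[50,90]))
E
```

```text
time_s: 30.55
tcp_pos: [0.5931, -0.0277, 0.3583]
tool_rot: [179.9, -0.1, 16.0]
contact_force: [-0.7, -0.5, 0.5]
finger_gap: 0.897
gripper_force: 0.0
knocker 246 ((0.5934235453605652, -0.028217561542987823), 0.01466140616685152) [0.088149   0.09038784]
head 222 ((0.5011852383613586, -0.22183442115783691), 0.013042823411524296) [0.11374201 0.11606609]
```

View pics/end.png

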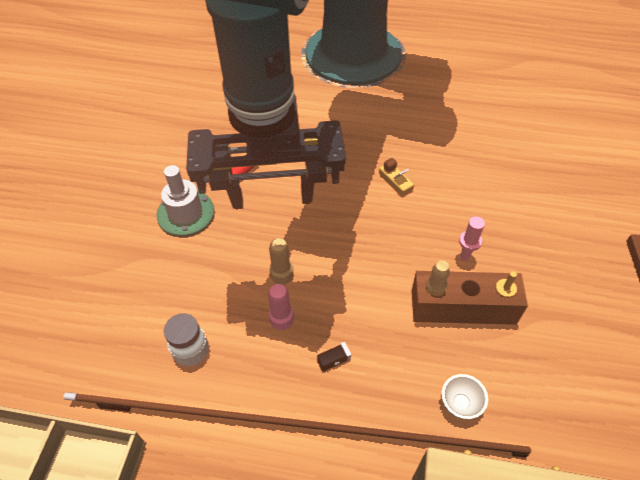

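The arbor is seated upright in the socket (175,185), the knocker stands upright at (280,260), and everything else is where it was.

```bash
python3 -c "
from cell import env
print(env.hand_in())"
```

```text
the job is handed in; nothing more can be done
None
```

I handed the job in at about 31 s: the arbor sits upright on its hidden stop, locked with a last tap of about 20 N, the knocker stands on the bench where it started, and nothing else looks moved; the hand-in gave no verdict.

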